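# Spring-hammer impact test on a monitor module

## Robot

A 6-joint arm with a two-finger parallel gripper is mounted at the origin on the work surface. World frame = base frame: x ahead of the robot, y to its left, z up, the work surface at z = 0. Lengths are in mm, angles in rad, forces in N, time in s.
With the tool pointing down it reaches from about 275 to 750 mm from the base axis. Payload 10.2 kg.
Tool frame: the origin (TCP) lies at the very end of the fingers, on their centre line; the grasp point (between the pads) lies 19 mm behind it (ctrl.grip_depth is the distance from the TCP to the grasp point, in mm); z points along the fingers, x is the direction in which the jaws open and shut, and the axes are right-handed (so a half turn about z gives the same grasp; the last joint's range is limited). The gripper opens to 85 mm and grips with 20 to 120 N. Pads are 22 mm wide; open, the fingers measure 114 mm over their backs; the gripper's body (76 mm by 85 mm) begins 54 mm behind the grasp point. The pads swing forward as they close: fully open they stand 13 mm farther back than shut.
Start: joints at [0.96, 0.313, 1.498, -0, 1.331, -0.223], TCP at [198.543, 486.016, 231.294] pointing down, gripper open.
Joint ranges: [-2.94, 2.94], [-0.97, 2.17], [0.19, 2.56], [-1.23, 4.37], [0.02, 3.11], [-2.88, 2.88]. Speed limits (rad/s): [2.39, 2.39, 3.01, 3.14, 3.14, 3.14].

## Interface

Orientations are given as a unit quaternion [w, x, y, z].
In Python, from rig import ctrl gives the robot as it stands.
- The arm moves only by the tool play_rows, never from a script. Its argument "motion" is a list of rows, each a list of 2 entries, a list of its own where there are three numbers: the shift along the tool's x, y, z in mm, then the turn, a rotation vector about the tool's x, y, z in degrees. A call has 1 to 20 rows; each row shifts and turns the commanded pose from where the row before left it, along the tool's axes as they then stand; what a row does not reach is not made up. A row lasts 1/12 s, in which the tool goes at most 41.7 mm and 7.16 degrees, less where a joint would pass 70% of its speed; a pose out of reach is approached as far as the arm can. A call with a gripper value outside its range is refused whole. "fingers" is the finger opening in mm, from 0 to 85.4, set as the call begins (left out, the last holds). The fingers move at their own pace and stop on an object; "squeeze" is the grip in N (left out, the last holds). Time passes only in rows, so rows that do not move let the fingers close. It gives the time, the measured TCP pose, the force and the opening at its end, in the units of the state.
- ctrl.sense(): the state, without advancing time (a new reading comes with each control period).
- ctrl.capture(name): name is "scene" or "top"; returns the picture (480x640x3 uint8, red, green, blue); there is no depth.
- ctrl.get_calibration(name): a dict with "K" (3x3 intrinsics, pixels), "k1" (the pictures are not rectified: a ray, as slopes to the right and down, at radius r is drawn at 1 + k1 r^2 times it, then the intrinsics apply), "R" (3x3) and "t" (3): a world point X has camera coordinates R X + t. Camera axes: x right, y down, z forward; pixel columns grow to the right and rows downward; lengths in mm; the calibration is good to about 2 mm. A picture is of the moment at which its call begins. get_calibration takes no time and is no camera call.
- ctrl.finish_job(): hands the job in, once; it reports no verdict.
Trained networks look in the newest picture that a camera, given by its name, has taken for a name from the list of things; names that differ only in an ending like _2 or _b are one class to them, and where a whole thing is asked for, a point or a joint stands for the part that bears it (a point fixed in the world has none). Each returns a list of dicts, best first, with "p" (0 to 1); they miss things now and then, are a little off and sometimes report something else, mostly with a low value. They report only what shows in the picture. A call takes as long as a camera call.
- ctrl.spot_in(camera, name): "position" ([column, row] as shares, 0 to 1, of the picture: columns of its width, rows of its height, amid what is visible of it).
The state is a dict: "time_s": time; "joints": joint angles; "dq": joint speeds; "tau": joint torques, N m; "eef_pos": TCP position; "ee_rot": TCP orientation; "force": force on the tool from outside, world axes, zero at the start; "wrist_torque": the same for the moment, N m; "grip_width": opening from 0.0 (shut) to 1.0 (fully open).
Only numpy, scipy, OpenCV 4.12 (cv2) and the standard library are available. Lean on these libraries where they do the work, as an engineer would, in place of code of your own. Each camera call takes 0.05 s, during which the arm holds its last target. There are 200 camera calls.

## Task

Give the clamped monitor module its impact test: draw the spring hammer's rear knob straight back until you feel the latch take it, without hauling it hard against its over-travel stop, and let go of the knob. Then slide the cocked hammer forward and press its nose gently on the module until it fires, slide the hammer back to its rear stop and let go. Never let the striker snap forward with the nose off the module, and leave the loose parts round the fixture where they are.

Things in the scene. Friction and masses are not known exactly. Their poses are not given: they have to be found in the camera images.
- fixture: Fixed aluminium ground plate 500 x 140 x 12 mm with a guide rail along its middle. Origin: at bench height under the rail, 190 mm from the plate's rear end. Its x axis, the line of the blow, points from the hammer's knob to the module (to +y, within 0.35 rad); z up. The hammer's axis lies right over it, 90 mm above the bench. A rear stop block 42 mm high stands at x = -97 to -83 mm.
- hammer: Spring impact hammer: bare aluminium barrel 50 mm across, 160 mm long, in two grey clamps 62 mm across on a carriage (70 mm wide, top 42 mm above the bench) sliding on the rail, about 2 N of drag, stays where left. Origin = the fixture's origin when carriage = 0, same axes; barrel from x = -85 to +75 mm, clamps at -66 to -50 and +42 to +58 mm.
- barrel_grip (a point): On the barrel's axis, 90 mm above the bench, midway between the clamps: the place to take hold of the hammer from above (50 mm wide, 92 mm of bare length, the carriage 48 mm below the axis).
- carriage (a joint): How far the hammer has slid forward from its rear stop, in m: 0 at the stop, growing towards the module, at most 0.085. It starts between 0 and 0.02; a pull on the knob first drags the hammer back to the stop.
- striker: The part that is drawn and fired: black ribbed cocking knob, steel shaft, round white head inside the nose. Origin and axes as the hammer's when draw = 0; slides along that axis only. The spring and latch alone never pull more than 17 N; a steady pull of 18 to 20 N is on the rubber stop, past the catch.
- knob_grip (a point): Centre of the knob's grip, on the hammer's axis, 90 mm above the bench: a ribbed cylinder 30 mm in diameter and 28 mm long, with a 36 mm rim, 4 mm thick, at its rear end. It stands 34 mm behind the barrel's rear face when home (20 mm of bare shaft between).
- draw (a joint): How far the striker is drawn to the rear, in m; 0 = home. Spring: 11 N at 0, 0.1 N more per mm, plus some 2 N just before the catch. The catch depends on the energy set inside, anywhere from 16 to 38 mm, not visible; past it the latch holds the striker within 1 mm of it when the pull is eased. A rubber stop begins 1.5 mm past the catch. Let go short of the catch, it snaps home.
- buffer: Rubber over-travel stop inside the barrel, out of sight. The striker meets it 1.5 mm past the catch, wherever that is; it then resists with 5 to 10 N per mm on top of the spring (13 N at a catch of 16 mm, 15 N at 38 mm). More than 10 N on the stop, a pull on the knob of 23 to 25 N, harms it. Origin: as the hammer's.
- nose: Release cone at the barrel's front: a dark conical ring, 42 mm wide at the barrel, 27 mm at its tip, through which the striker's head passes. Pressing it in trips the latch. Origin and axes as the hammer's when the cone is out. More than 35 N of cone on module is too hard.
- nose_tip (a point): Centre of the release cone's front rim, on the hammer's axis, 90 mm above the bench; 105 mm ahead of the hammer's origin when the cone is out.
- release (a joint): How far the release cone is pushed into the barrel, in m: 0 = out, at most 0.010. Sprung: 2 N at 0, 0.5 N more per mm. The latch trips at 5 to 7 mm (7 to 10 N on the cone); after the blow the head presses on the module with 11 N more.
- specimen: The module under test, fixed: white plastic housing 70 x 100 x 130 mm on the ground plate, clamped to a dark steel angle plate. Origin: at bench height under the middle of the struck wall; its x axis points into the housing, along the fixture's x. The wall lies 135 to 155 mm ahead of the fixture's origin, so 30 to 50 mm ahead of the nose of a hammer at its rear stop.
- struck_spot (a point): Middle of the struck wall's width, 90 mm above the bench. It may lie up to 6 mm beside the hammer's line; any blow on this wall will do.
- gauge: Bystander: round steel pressure gauge, 64 mm in diameter, 38 mm high, lying dial up. Origin at the centre of its underside.
- relief_valve: Bystander: grey and white pressure relief valve, 60 mm in diameter, 60 mm high, upright. Origin at the centre of its underside.
- filter: Bystander: white disc-shaped breathing filter, 70 mm in diameter, 66 mm high, standing on its port. Origin at the centre of its underside.

How it is judged (in metres and radians):
On the way, in this order (a step that is already met when the one before it is completed fails the run):
1. the striker is cocked: drawn back at least 14 mm and held there by the latch alone, nothing touching it, the cone still out (value of joint draw above 0.014 m and contact force between each of the fingers, the arm and striker below 0.5 N and value of joint release below 0.002 m), for 0.3 s.
2. the hammer is fired against the module: striker home while the cone is pressed in on the module (value of joint draw below 0.008 m and value of joint release above 0.0025 m and contact force between nose and specimen above 1 N and contact force between the fingers and striker below 0.5 N), for 0.05 s.
At the end, for the whole second after the job is handed in: The striker has been cocked on its latch and fired on the module; at the end it is home (within 3 mm), the release cone is out (within 2 mm), and the hammer stands still and let go at its rear stop (within 5 mm) (value of joint draw below 0.003 m and value of joint release below 0.002 m and value of joint carriage below 0.005 m and velocity of joint carriage below 0.01 m/s); the robot touches nothing.
It fails at once if the striker is hauled against its rubber over-travel stop with more than 10 N (contact force between striker and buffer above 10 N).
It fails at once if the nose presses on the module with more than 35 N (contact force between nose and specimen above 35 N).
It fails at once if the striker snaps forward while the nose is not pressed on the module (let go before the latch caught, or fired in the air) (velocity of joint draw below -0.4 m/s and contact force between nose and specimen below 0.1 N).
It fails at once if the gauge, the relief valve or the filter is moved by more than 15 mm (distance of any of gauge, relief_valve, filter from where it was at the start of the episode above 0.015 m).
It also fails if it takes over 56 s, if anything falls off the work surface, if the arm or the gripper's body presses on something with over 40 N, if the wrist force passes 120 N, or if a joint passes its speed limit or range.

## Working session

There is one attempt and no reset: what is moved stays moved. The work goes in short steps, Python scripts to look and compute and a tool call to move; the robot and the scene stay as the last step left them, time stands still between calls to the robot, and variables do not carry over. Pictures are saved under pics/ and viewed, about 8 in all and at most 12, crops included, and the job is handed in when it is done.

Besides the shell and the picture viewer there is one more tool, called after "Emit:" in YAML: its name, and indented under it one key for each argument. play_rows: Moves the arm, as the interface text tells. Its arguments: {"type":"object","properties":{"motion":{"type":"array"},"fingers":{"type":"number"},"squeeze":{"type":"number"}},"required":["motion"]}

```bash
mkdir -p pics; cat > h.py <<'E'
import numpy as np, cv2
from rig import ctrl
from scipy.spatial.transform import Rotation as Ro
def ray(cam,u,v):
    c=ctrl.get_calibration(cam);K=np.array(c["K"]);R=np.array(c["R"]);t=np.array(c["t"])
    pt=np.array([[[u,v]]],float)
    p=cv2.undistortPoints(pt,K,np.array([c["k1"],0,0,0,0],float))[0,0]
    return -R.T@t, R.T@np.array([p[0],p[1],1.])
def at(cam,u,v,z):
    o,d=ray(cam,u,v); return o+d*(z-o[2])/d[2]
def proj(cam,X):
    c=ctrl.get_calibration(cam);R=np.array(c["R"])
    return cv2.projectPoints(np.array(X,float).reshape(-1,1,3),cv2.Rodrigues(R)[0],np.array(c["t"],float),np.array(c["K"]),np.array([c["k1"],0,0,0,0],float))[0][:,0]
E
cat > a.py <<'E'
from h import *
s=ctrl.sense();print(s)
for cam in("scene","top"):
    im=ctrl.capture(cam);cv2.imwrite(f"pics/{cam}1.png",im[:,:,::-1])
    c=ctrl.get_calibration(cam);print(cam,-np.array(c["R"]).T@np.array(c["t"]))
    for n,z in (("knob_grip",90),("barrel_grip",90),("nose_tip",90),("struck_spot",90),("specimen",65),("gauge",38),("relief_valve",60),("filter",66)):
        for d in ctrl.spot_in(cam,n)[:2]:
            u,v=d["position"][0]*640,d["position"][1]*480
            print(n,round(d["p"],2),round(u,1),round(v,1),at(cam,u,v,z).round(1))
E
python3 a.py
```

```text
{'time_s': 0.0, 'joints': array([ 9.59616800e-01,  3.13413586e-01,  1.49844812e+00,  3.26062739e-05,
        1.33098628e+00, -2.23399886e-01]), 'dq': array([ 0.00028392, -0.00023685,  0.00174169, -0.00102405,  0.00012961,
        0.00024839]), 'tau': array([ 5.49304095e-04, -4.12263072e+01, -2.59746820e+01, -1.35923760e-04,
        4.15820061e-03,  3.00662023e-06]), 'eef_pos': array([198.3725732 , 485.80196614, 230.74954997]), 'ee_rot': array([ 2.11093838e-04,  8.30102552e-01,  5.57610401e-01, -5.91318649e-04]), 'force': array([0.5638011 , 0.32821505, 0.08281935]), 'wrist_torque': array([-0.02544252,  0.02545779, -0.01064302]), 'grip_width': 0.9978700590426711}
scene [1074.86869774 -415.44598838  678.52153716]
knob_grip 0.78 284.9 279.7 [587.8 -64.1  90. ]
knob_grip 0.48 398.1 219.6 [604.2 163.5  90. ]
barrel_grip 0.89 343.9 261.4 [617.6  27.1  90. ]
nose_tip 0.64 397.9 220.9 [606.3 160.8  90. ]
specimen 0.65 431.6 206.0 [598.3 260.9  65. ]
gauge 0.75 365.0 202.7 [486.3 206.6  38. ]
relief_valve 0.9 358.8 370.0 [761.4 -81.1  60. ]
filter 0.91 450.3 293.4 [757.6 114.   66. ]
top [452.51103694  43.66534111 928.89710213]
knob_grip 0.69 364.9 235.9 [583.9 -52.6  90. ]
knob_grip 0.42 237.6 221.4 [605.6 151.4  90. ]
barrel_grip 0.83 299.5 231.9 [589.5  52.2  90. ]
nose_tip 0.6 238.8 218.6 [610.2 149.6  90. ]
nose_tip 0.36 250.2 144.7 [732.9 134.1  90. ]
struck_spot 0.9 187.7 213.3 [617.9 231.1  90. ]
specimen 0.92 185.1 217.8 [615.2 240.6  65. ]
gauge 0.91 200.9 305.8 [472.4 214.8  38. ]
relief_valve 0.87 370.1 151.4 [733.8 -65.8  60. ]
filter 0.81 250.5 144.9 [740.6 136.2  66. ]
```

View pics/top1.png

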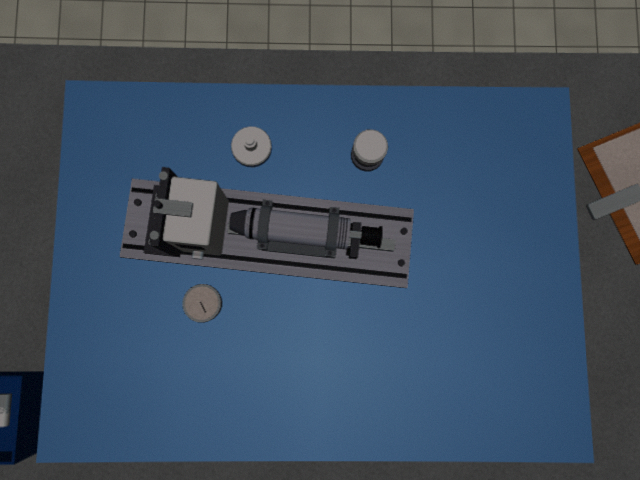

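View pics/scene1.png

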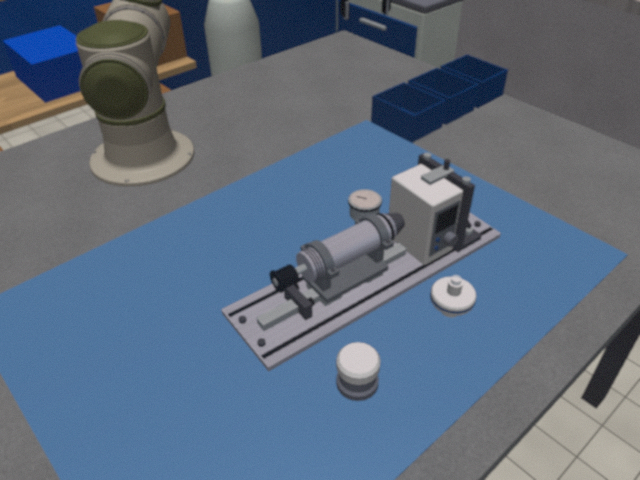

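Top view: plate corners at about (133,179), (412,208), (408,287) and (121,259). The knob is near (371,236), the rear stop block at (355,240) and the nose tip near (231,222). The scene view agrees. Next I'll fit the fixture frame.

```bash
cat > b.py <<'E'
from h import *
from scipy.optimize import least_squares
im=cv2.imread("pics/top1.png")
px=np.array([[133,179],[412.5,208],[408,287],[121,259]],float)
loc=np.array([[310,-70],[-190,-70],[-190,70],[310,70]],float) # x fwd, y left; row-up = +x world = right of axis
def W(p,l):
    c,s=np.cos(p[2]),np.sin(p[2]); l=np.atleast_2d(l)
    return np.c_[p[0]+c*l[:,0]-s*l[:,1],p[1]+s*l[:,0]+c*l[:,1],l[:,2]]
L=np.c_[loc,np.full(4,12)]
r=least_squares(lambda p:(proj("top",W(p,L))-px).ravel(),[590,30,1.5])
p=r.x;print(p,np.pi/2-p[2],r.fun.round(1))
for u,v in ((371,236),(382.5,237),(361,235),(231,222),(300,228)):
    X=at("top",u,v,90);d=X[:2]-p[:2];c,s=np.cos(p[2]),np.sin(p[2])
    print((u,v),X.round(1),"local",(c*d[0]+s*d[1]).round(1),(-s*d[0]+c*d[1]).round(1))
np.save("fix.npy",p)
big=cv2.resize(im[120:320,110:430],None,fx=2.5,fy=2.5,interpolation=cv2.INTER_CUBIC)
def draw(pts,col,closed=True):
    q=((proj("top",W(p,pts))-[110,120]+.5)*2.5).astype(np.int32); cv2.polylines(big,[q],closed,col,1)
draw(L,(0,255,0))
for cx in(0,10): draw([[-85+cx,0,90],[105+cx,0,90]],(0,0,255))
draw([[-97,-20,42],[-83,-20,42],[-83,20,42],[-97,20,42]],(0,255,255))
# carriage=0: knob & barrel outline
draw([[-133,-15,90],[-105,-15,90],[-105,15,90],[-133,15,90]],(255,0,255))
draw([[-85,-25,90],[75,-25,90],[75,25,90],[-85,25,90]],(255,255,0))
cv2.imwrite("pics/ov.png",big)
E
python3 b.py
```

```text
[594.55596608  46.04094514   1.47898024] 0.09181609150398518 [-1.4  0.4  2.   0.   0.7  0.  -1.3 -0.6]
(371, 236) [583.9 -62.3  90. ] local -108.9 0.7
(382.5, 237) [582.4 -80.8  90. ] local -127.4 0.4
(361, 235) [585.4 -46.3  90. ] local -92.8 0.7
(231, 222) [604.5 161.8  90. ] local 116.2 0.7
(300, 228) [595.8  51.5  90. ] local 5.6 -0.8
```

View pics/ov.png

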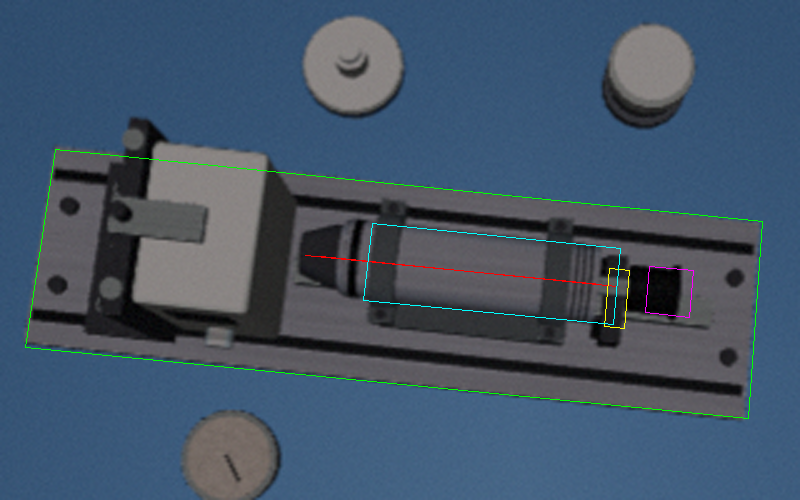

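The overlay fits the plate to 2 px, and the axis lands on the barrel and knob to about 1 mm. The nose is at local x ≈ 116 and the knob's rear at about -127, so carriage ≈ 10 mm and the knob centre is near local -109. I'll align the tool with the fixture first.

```bash
cat > t.py <<'E'
from h import *
import sys
p=np.load("fix.npy");f=np.array([np.cos(p[2]),np.sin(p[2]),0]);r=np.array([f[1],-f[0],0])
T=np.c_[r,-f,[0,0,-1]]
s=ctrl.sense();w,x,y,z=s["ee_rot"];C=Ro.from_quat([x,y,z,w]).as_matrix()
P=np.array(s["eef_pos"]);d=P-[p[0],p[1],0]
print("t",s["time_s"],"local fwd %.1f right %.1f z %.1f"%(f@d,r@d,P[2]),"F fwd %.1f right %.1f z %.1f"%(f@s["force"],r@s["force"],s["force"][2]),"grip",s["grip_width"]*85.4,"depth",ctrl.grip_depth)
print("turn deg",np.degrees(Ro.from_matrix(C.T@T).as_rotvec()).round(2))
if len(sys.argv)>3:
    g=p[0]*np.array([1,0,0])+p[1]*np.array([0,1,0])+f*float(sys.argv[1])+r*float(sys.argv[2])+np.array([0,0,float(sys.argv[3])])
    print("aligned-tool shift",(T.T@(g-P)).round(1),"present-tool shift",(C.T@(g-P)).round(1))
E
python3 t.py -109 0 170
```

```text
t 0.9 local fwd 401.8 right -434.7 z 231.3 F fwd 0.7 right 0.2 z 0.2 grip 85.64274018120342 depth 18.700000000000003
turn deg [ 0.    0.   73.04]
aligned-tool shift [434.7 510.8  61.3] present-tool shift [-361.8  564.8   61.3]
```

Emit:
play_rows:
  motion:
    - [[0, 0, 0], [0, 0, 6.64]]
    - [[0, 0, 0], [0, 0, 6.64]]
    - [[0, 0, 0], [0, 0, 6.64]]
    - [[0, 0, 0], [0, 0, 6.64]]
    - [[0, 0, 0], [0, 0, 6.64]]
    - [[0, 0, 0], [0, 0, 6.64]]
    - [[0, 0, 0], [0, 0, 6.64]]
    - [[0, 0, 0], [0, 0, 6.64]]
    - [[0, 0, 0], [0, 0, 6.64]]
    - [[0, 0, 0], [0, 0, 6.64]]
    - [[0, 0, 0], [0, 0, 6.64]]
    - [[24, 28, 0], [0, 0, 0]]
    - [[24, 28, 0], [0, 0, 0]]
    - [[24, 28, 0], [0, 0, 0]]
    - [[24, 28, 0], [0, 0, 0]]
    - [[24, 28, 0], [0, 0, 0]]
    - [[24, 28, 0], [0, 0, 0]]
    - [[24, 28, 0], [0, 0, 0]]
    - [[24, 28, 0], [0, 0, 0]]
    - [[24, 28, 0], [0, 0, 0]]
  fingers: 85
  squeeze: 40

```text
time_s: 2.57
eef_pos: [391.2, 213.6, 231.5]
ee_rot: [-0.0, 0.999, -0.046, 0.0]
force: [0.7, 0.8, 0.3]
grip_width: 0.997
```

Emit:
play_rows:
  motion:
    - [[24, 28, 0], [0, 0, 0]]
    - [[24, 28, 0], [0, 0, 0]]
    - [[24, 28, 0], [0, 0, 0]]
    - [[24, 28, 0], [0, 0, 0]]
    - [[24, 28, 0], [0, 0, 0]]
    - [[24, 28, 0], [0, 0, 0]]
    - [[24, 28, 0], [0, 0, 0]]
    - [[24, 28, 0], [0, 0, 0]]
    - [[24, 28, 0], [0, 0, 0]]
    - [[2, 6, 30], [0, 0, 0]]
    - [[0, 0, 15], [0, 0, 0]]
    - [[0, 0, 0], [0, 0, 0]]
    - [[0, 0, 0], [0, 0, 0]]

```text
time_s: 3.65
eef_pos: [583.8, -61.5, 186.2]
ee_rot: [-0.0, 0.999, -0.046, -0.001]
force: [-0.8, -0.1, 1.1]
grip_width: 0.997
```

```bash
python3 t.py -109 0 68; cat > c.py <<'E'
from h import *
import sys
n=sys.argv[1]
im=ctrl.capture("scene");cv2.imwrite(f"pics/s{n}.png",cv2.resize(im[160:400,200:520],None,fx=2.2,fy=2.2,interpolation=cv2.INTER_CUBIC)[:,:,::-1])
E
python3 c.py 2
```

```text
t 3.65 local fwd -108.1 right -0.8 z 186.2 F fwd -0.2 right -0.7 z 1.1 grip 85.18261284566758 depth 18.700000000000003
turn deg [-0.02  0.06 -0.  ]
aligned-tool shift [  0.8   0.9 118.2] present-tool shift [  0.9   1.  118.2]
```

View pics/s2.png

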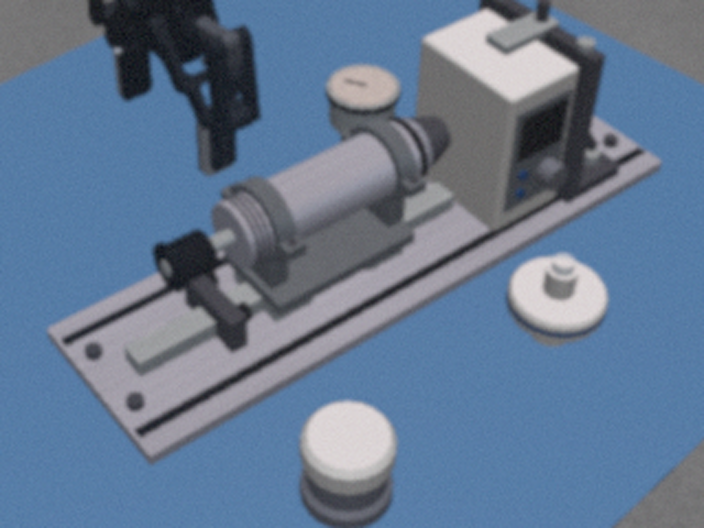

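Fingers hang above the knob (crop (188,255)), and the two cameras agree on it. I'll lower over it.

Emit:
play_rows:
  motion:
    - [[0.8, 0.9, 25], [0, 0, 0]]
    - [[0, 0, 25], [0, 0, 0]]
    - [[0, 0, 25], [0, 0, 0]]
    - [[0, 0, 20], [0, 0, 0]]
    - [[0, 0, 12], [0, 0, 0]]
    - [[0, 0, 9], [0, 0, 0]]
    - [[0, 0, 2], [0, 0, 0]]
    - [[0, 0, 0], [0, 0, 0]]
    - [[0, 0, 0], [0, 0, 0]]

```text
time_s: 4.45
eef_pos: [585.4, -62.7, 69.6]
ee_rot: [0.0, 0.999, -0.046, 0.001]
force: [-0.1, -0.1, -0.0]
grip_width: 0.999
```

```bash
python3 t.py; python3 c.py 3
```

```text
t 4.45 local fwd -109.1 right 0.9 z 69.6 F fwd -0.1 right -0.1 z -0.0 grip 85.35192868200711 depth 18.700000000000003
turn deg [ 0.03 -0.12  0.01]
```

View pics/s3.png

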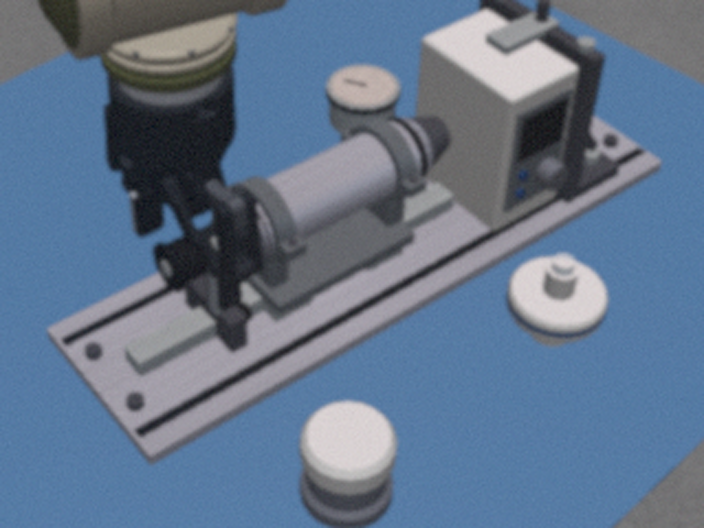

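Fingers straddle the knob. I'll check fore-aft alignment by projecting points.

```bash
python3 - <<'E'
from h import *
p=np.load("fix.npy");f=np.array([np.cos(p[2]),np.sin(p[2]),0]);r=np.array([f[1],-f[0],0]);o=np.array([p[0],p[1],0])
im=cv2.imread("pics/s3.png")
def pt(x,y,z): return (proj("scene",[o+f*x+r*y+[0,0,z]])[0]-[200,160])*2.2
for l,a in {"rimrear-127":(-127,0,90),"rimtop":(-127,0,108),"gripfront-95":(-95,0,105),"finger rear edge z70":(-120,43,70),"finger front edge":(-98,43,70)}.items():
    q=pt(*a).round(1);print(l,q);cv2.circle(im,tuple(int(v) for v in q),3,(0,0,255),-1)
cv2.imwrite("pics/m3.png",cv2.resize(im[180:400,100:340],None,fx=2.5,fy=2.5))
E
```

```text
rimrear-127 [163.1 271.2]
rimtop [161.3 251.7]
gripfront-95 [201.9 234.8]
finger rear edge z70 [209.7 325.1]
finger front edge [237.  310.3]
```

View pics/m3.png

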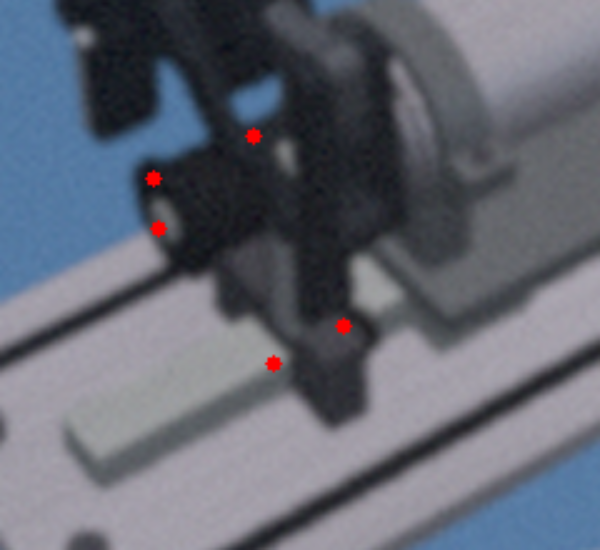

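Knob and fingers line up to within about 2 mm. I'll nudge forward 1.5 mm and close.

Emit:
play_rows:
  motion:
    - [[-0.5, -1.5, 1], [0, 0, 0]]
    - [[0, 0, 0], [0, 0, 0]]
    - [[0, 0, 0], [0, 0, 0]]
    - [[0, 0, 0], [0, 0, 0]]
    - [[0, 0, 0], [0, 0, 0]]
    - [[0, 0, 0], [0, 0, 0]]
    - [[0, 0, 0], [0, 0, 0]]
    - [[0, 0, 0], [0, 0, 0]]
    - [[0, 0, 0], [0, 0, 0]]
    - [[0, 0, 0], [0, 0, 0]]
  fingers: 20
  squeeze: 50

```text
time_s: 5.33
eef_pos: [585.2, -61.2, 67.8]
ee_rot: [0.0, 0.999, -0.046, 0.001]
force: [4.4, 0.0, 0.4]
grip_width: 0.336
```

```bash
python3 t.py
```

```text
t 5.3333 local fwd -107.7 right 0.5 z 67.8 F fwd 0.4 right 4.4 z 0.4 grip 28.6542616516126 depth 18.700000000000003
turn deg [ 0.01 -0.14 -0.01]
```

Emit:
play_rows:
  motion:
    - [[0.4, 2, 0], [0, 0, 0]]
    - [[0, 2, 0], [0, 0, 0]]
    - [[0, 2, 0], [0, 0, 0]]
    - [[0, 0, 0], [0, 0, 0]]

```text
time_s: 5.67
eef_pos: [584.5, -67.6, 67.7]
ee_rot: [0.0, 0.999, -0.046, 0.001]
force: [4.0, -0.2, 3.5]
grip_width: 0.337
```

```bash
python3 t.py
```

```text
t 5.6667 local fwd -114.1 right 0.5 z 67.7 F fwd 0.2 right 4.0 z 3.5 grip 28.759871635717513 depth 18.700000000000003
turn deg [ 0.03 -0.07 -0.01]
```

Emit:
play_rows:
  motion:
    - [[0, 2, 0], [0, 0, 0]]
    - [[0, 2, 0], [0, 0, 0]]
    - [[0, 2, 0], [0, 0, 0]]
    - [[0, 2, 0], [0, 0, 0]]
    - [[0, 0, 0], [0, 0, 0]]
    - [[0, 0, 0], [0, 0, 0]]

```text
time_s: 6.17
eef_pos: [583.9, -73.6, 67.7]
ee_rot: [-0.001, 0.999, -0.046, 0.001]
force: [6.5, 9.8, 6.1]
grip_width: 0.338
```

```bash
python3 t.py
```

```text
t 6.1667 local fwd -120.1 right 0.4 z 67.7 F fwd 10.3 right 5.6 z 6.1 grip 28.83510476113021 depth 18.700000000000003
turn deg [-0.15 -0.07 -0.01]
```

Emit:
play_rows:
  motion:
    - [[0.5, 1, -0.4], [0, 0, 0]]
    - [[0, 1, 0], [0, 0, 0]]
    - [[0, 1, 0], [0, 0, 0]]
    - [[0, 1, 0], [0, 0, 0]]
    - [[0, 0, 0], [0, 0, 0]]
    - [[0, 0, 0], [0, 0, 0]]

```text
time_s: 6.67
eef_pos: [583.6, -77.3, 67.7]
ee_rot: [-0.001, 0.999, -0.046, -0.0]
force: [4.2, 11.3, 4.6]
grip_width: 0.336
```

```bash
python3 t.py
```

```text
t 6.6667 local fwd -123.8 right 0.4 z 67.7 F fwd 11.7 right 3.1 z 4.6 grip 28.65939711656428 depth 18.700000000000003
turn deg [-0.17  0.02  0.01]
```

Emit:
play_rows:
  motion:
    - [[0, 1, 0], [0, 0, 0]]
    - [[0, 1, 0], [0, 0, 0]]
    - [[0, 1, 0], [0, 0, 0]]
    - [[0, 1, 0], [0, 0, 0]]
    - [[0, 1, 0], [0, 0, 0]]
    - [[0, 1, 0], [0, 0, 0]]
    - [[0, 0, 0], [0, 0, 0]]
    - [[0, 0, 0], [0, 0, 0]]

```text
time_s: 7.33
eef_pos: [583.0, -83.2, 67.7]
ee_rot: [-0.002, 0.999, -0.046, -0.0]
force: [4.9, 10.9, 6.2]
grip_width: 0.336
```

```bash
python3 t.py
```

```text
t 7.3333 local fwd -129.7 right 0.3 z 67.7 F fwd 11.3 right 3.9 z 6.2 grip 28.729833400684466 depth 18.700000000000003
turn deg [-0.18  0.03  0.01]
```

Emit:
play_rows:
  motion:
    - [[0.3, 1, -0.3], [0, 0, 0]]
    - [[0, 1, 0], [0, 0, 0]]
    - [[0, 0, 0], [0, 0, 0]]
    - [[0, 0, 0], [0, 0, 0]]

```text
time_s: 7.67
eef_pos: [582.8, -85.0, 67.7]
ee_rot: [-0.002, 0.999, -0.046, -0.001]
force: [3.0, 11.3, 3.7]
grip_width: 0.339
```

Emit:
play_rows:
  motion:
    - [[0, 1, 0], [0, 0, 0]]
    - [[0, 1, 0], [0, 0, 0]]
    - [[0, 0, 0], [0, 0, 0]]
    - [[0, 0, 0], [0, 0, 0]]

```text
time_s: 8.0
eef_pos: [582.6, -86.9, 67.7]
ee_rot: [-0.002, 0.999, -0.046, -0.001]
force: [3.8, 12.7, 4.3]
grip_width: 0.332
```

Emit:
play_rows:
  motion:
    - [[0, 0.75, 0], [0, 0, 0]]
    - [[0, 0.75, 0], [0, 0, 0]]
    - [[0, 0, 0], [0, 0, 0]]
    - [[0, 0, 0], [0, 0, 0]]

```text
time_s: 8.33
eef_pos: [582.4, -88.4, 67.7]
ee_rot: [-0.002, 0.999, -0.046, -0.001]
force: [3.1, 11.6, 4.5]
grip_width: 0.335
```

Emit:
play_rows:
  motion:
    - [[0, 0.75, 0], [0, 0, 0]]
    - [[0, 0.75, 0], [0, 0, 0]]
    - [[0, 0, 0], [0, 0, 0]]
    - [[0, 0, 0], [0, 0, 0]]

```text
time_s: 8.67
eef_pos: [582.3, -89.9, 67.7]
ee_rot: [-0.002, 0.999, -0.046, -0.001]
force: [3.1, 11.8, 3.4]
grip_width: 0.337
```

Emit:
play_rows:
  motion:
    - [[0, 0.75, 0], [0, 0, 0]]
    - [[0, 0.75, 0], [0, 0, 0]]
    - [[0, 0, 0], [0, 0, 0]]
    - [[0, 0, 0], [0, 0, 0]]

```text
time_s: 9.0
eef_pos: [582.1, -91.3, 67.7]
ee_rot: [-0.002, 0.999, -0.046, -0.001]
force: [2.4, 13.1, 5.1]
grip_width: 0.337
```

Emit:
play_rows:
  motion:
    - [[0, 0.75, 0], [0, 0, 0]]
    - [[0, 0.75, 0], [0, 0, 0]]
    - [[0, 0, 0], [0, 0, 0]]
    - [[0, 0, 0], [0, 0, 0]]

```text
time_s: 9.33
eef_pos: [582.0, -92.8, 67.7]
ee_rot: [-0.002, 0.999, -0.046, -0.001]
force: [2.8, 13.4, 4.7]
grip_width: 0.336
```

Emit:
play_rows:
  motion:
    - [[0, 0.75, 0], [0, 0, 0]]
    - [[0, 0.75, 0], [0, 0, 0]]
    - [[0, 0, 0], [0, 0, 0]]
    - [[0, 0, 0], [0, 0, 0]]

```text
time_s: 9.67
eef_pos: [581.8, -94.1, 67.7]
ee_rot: [-0.002, 0.999, -0.046, -0.001]
force: [2.7, 13.4, 4.3]
grip_width: 0.333
```

Emit:
play_rows:
  motion:
    - [[0, 0.75, 0], [0, 0, 0]]
    - [[0, 0.75, 0], [0, 0, 0]]
    - [[0, 0, 0], [0, 0, 0]]
    - [[0, 0, 0], [0, 0, 0]]

```text
time_s: 10.0
eef_pos: [581.7, -95.3, 67.7]
ee_rot: [-0.002, 0.999, -0.046, -0.001]
force: [3.0, 14.0, 4.6]
grip_width: 0.34
```

Emit:
play_rows:
  motion:
    - [[0, 0.5, 0], [0, 0, 0]]
    - [[0, 0.5, 0], [0, 0, 0]]
    - [[0, 0, 0], [0, 0, 0]]
    - [[0, 0, 0], [0, 0, 0]]

```text
time_s: 10.33
eef_pos: [581.7, -96.2, 67.7]
ee_rot: [-0.002, 0.999, -0.046, -0.001]
force: [4.0, 17.1, 4.3]
grip_width: 0.338
```

Emit:
play_rows:
  motion:
    - [[0, 0.5, 0], [0, 0, 0]]
    - [[0, 0, 0], [0, 0, 0]]
    - [[0, 0, 0], [0, 0, 0]]
    - [[0, 0, 0], [0, 0, 0]]

```text
time_s: 10.67
eef_pos: [581.6, -96.7, 67.7]
ee_rot: [-0.002, 0.999, -0.046, -0.001]
force: [3.8, 16.4, 5.2]
grip_width: 0.34
```

```bash
python3 t.py
```

```text
t 10.6667 local fwd -143.3 right 0.2 z 67.7 F fwd 16.7 right 2.2 z 5.2 grip 28.997653935966245 depth 18.700000000000003
turn deg [-0.26  0.1   0.02]
```

Emit:
play_rows:
  motion:
    - [[0, 0.5, 0], [0, 0, 0]]
    - [[0, 0, 0], [0, 0, 0]]
    - [[0, 0, 0], [0, 0, 0]]
    - [[0, 0, 0], [0, 0, 0]]

```text
time_s: 11.0
eef_pos: [581.5, -97.1, 67.7]
ee_rot: [-0.002, 0.999, -0.046, -0.001]
force: [3.9, 15.8, 6.0]
grip_width: 0.335
```

Emit:
play_rows:
  motion:
    - [[0, 0.5, 0], [0, 0, 0]]
    - [[0, 0, 0], [0, 0, 0]]
    - [[0, 0, 0], [0, 0, 0]]
    - [[0, 0, 0], [0, 0, 0]]

```text
time_s: 11.33
eef_pos: [581.5, -97.6, 67.7]
ee_rot: [-0.002, 0.999, -0.046, -0.001]
force: [3.0, 15.7, 5.6]
grip_width: 0.336
```

Emit:
play_rows:
  motion:
    - [[0, 0.5, 0], [0, 0, 0]]
    - [[0, 0, 0], [0, 0, 0]]
    - [[0, 0, 0], [0, 0, 0]]
    - [[0, 0, 0], [0, 0, 0]]

```text
time_s: 11.67
eef_pos: [581.4, -98.1, 67.7]
ee_rot: [-0.002, 0.999, -0.046, -0.001]
force: [3.4, 16.8, 5.0]
grip_width: 0.337
```

Emit:
play_rows:
  motion:
    - [[0, 0.5, 0], [0, 0, 0]]
    - [[0, 0, 0], [0, 0, 0]]
    - [[0, 0, 0], [0, 0, 0]]
    - [[0, 0, 0], [0, 0, 0]]

```text
time_s: 12.0
eef_pos: [581.4, -98.5, 67.7]
ee_rot: [-0.002, 0.999, -0.046, -0.001]
force: [4.1, 16.7, 5.2]
grip_width: 0.334
```

Emit:
play_rows:
  motion:
    - [[0, 0.5, 0], [0, 0, 0]]
    - [[0, 0, 0], [0, 0, 0]]
    - [[0, 0, 0], [0, 0, 0]]
    - [[0, 0, 0], [0, 0, 0]]

```text
time_s: 12.33
eef_pos: [581.4, -99.0, 67.7]
ee_rot: [-0.002, 0.999, -0.046, -0.001]
force: [3.8, 16.4, 5.4]
grip_width: 0.338
```

Emit:
play_rows:
  motion:
    - [[0, 0.5, 0], [0, 0, 0]]
    - [[0, 0, 0], [0, 0, 0]]
    - [[0, 0, 0], [0, 0, 0]]
    - [[0, 0, 0], [0, 0, 0]]

```text
time_s: 12.67
eef_pos: [581.3, -99.5, 67.7]
ee_rot: [-0.002, 0.999, -0.046, -0.001]
force: [3.5, 16.7, 4.4]
grip_width: 0.334
```

Emit:
play_rows:
  motion:
    - [[0, 0.5, 0], [0, 0, 0]]
    - [[0, 0, 0], [0, 0, 0]]
    - [[0, 0, 0], [0, 0, 0]]
    - [[0, 0, 0], [0, 0, 0]]

```text
time_s: 13.0
eef_pos: [581.2, -100.1, 67.7]
ee_rot: [-0.002, 0.999, -0.046, -0.001]
force: [3.5, 15.2, 5.1]
grip_width: 0.34
```

Emit:
play_rows:
  motion:
    - [[0, 0.5, 0], [0, 0, 0]]
    - [[0, 0, 0], [0, 0, 0]]
    - [[0, 0, 0], [0, 0, 0]]
    - [[0, 0, 0], [0, 0, 0]]

```text
time_s: 13.33
eef_pos: [581.2, -100.7, 67.7]
ee_rot: [-0.002, 0.999, -0.046, -0.001]
force: [2.8, 15.2, 4.7]
grip_width: 0.335
```

Emit:
play_rows:
  motion:
    - [[0, 0.5, 0], [0, 0, 0]]
    - [[0, 0, 0], [0, 0, 0]]
    - [[0, 0, 0], [0, 0, 0]]
    - [[0, 0, 0], [0, 0, 0]]

```text
time_s: 13.67
eef_pos: [581.1, -101.3, 67.7]
ee_rot: [-0.002, 0.999, -0.046, -0.001]
force: [2.5, 14.7, 4.6]
grip_width: 0.335
```

Emit:
play_rows:
  motion:
    - [[0, 0.5, 0], [0, 0, 0]]
    - [[0, 0, 0], [0, 0, 0]]
    - [[0, 0, 0], [0, 0, 0]]
    - [[0, 0, 0], [0, 0, 0]]

```text
time_s: 14.0
eef_pos: [581.1, -101.9, 67.7]
ee_rot: [-0.002, 0.999, -0.046, -0.001]
force: [2.9, 14.3, 5.5]
grip_width: 0.34
```

Emit:
play_rows:
  motion:
    - [[0, 0.5, 0], [0, 0, 0]]
    - [[0, 0, 0], [0, 0, 0]]
    - [[0, 0, 0], [0, 0, 0]]
    - [[0, 0, 0], [0, 0, 0]]

```text
time_s: 14.33
eef_pos: [581.0, -102.4, 67.7]
ee_rot: [-0.002, 0.999, -0.046, -0.001]
force: [3.4, 14.5, 5.6]
grip_width: 0.338
```

Emit:
play_rows:
  motion:
    - [[0, 0.5, 0], [0, 0, 0]]
    - [[0, 0, 0], [0, 0, 0]]
    - [[0, 0, 0], [0, 0, 0]]
    - [[0, 0, 0], [0, 0, 0]]

```text
time_s: 14.67
eef_pos: [581.0, -102.9, 67.6]
ee_rot: [-0.002, 0.999, -0.046, -0.001]
force: [2.6, 14.7, 4.8]
grip_width: 0.336
```

Emit:
play_rows:
  motion:
    - [[0, 0.5, 0], [0, 0, 0]]
    - [[0, 0.3, 0], [0, 0, 0]]
    - [[0, 0, 0], [0, 0, 0]]
    - [[0, 0, 0], [0, 0, 0]]

```text
time_s: 15.0
eef_pos: [580.9, -103.7, 67.7]
ee_rot: [-0.002, 0.999, -0.046, -0.001]
force: [2.7, 14.6, 4.8]
grip_width: 0.336
```

Emit:
play_rows:
  motion:
    - [[0, 0.4, 0], [0, 0, 0]]
    - [[0, 0.4, 0], [0, 0, 0]]
    - [[0, 0, 0], [0, 0, 0]]
    - [[0, 0, 0], [0, 0, 0]]

```text
time_s: 15.33
eef_pos: [580.8, -104.5, 67.7]
ee_rot: [-0.002, 0.999, -0.046, -0.001]
force: [3.1, 14.7, 4.8]
grip_width: 0.333
```

```bash
python3 t.py; python3 c.py 4
```

```text
t 15.3333 local fwd -151.2 right 0.1 z 67.7 F fwd 15.0 right 1.8 z 4.8 grip 28.403451555054556 depth 18.700000000000003
turn deg [-0.24  0.12  0.02]
```

View pics/s4.png

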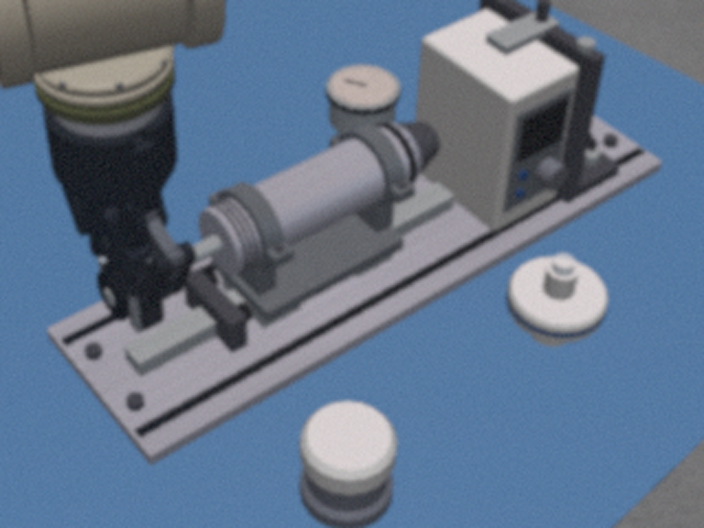

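Rim has moved about 46 mm in the picture, matching the hand, so there is no slip. The carriage is at its stop and the draw is about 31 mm. No clear catch yet, so I'll go on gently.

Emit:
play_rows:
  motion:
    - [[0, 0.4, 0], [0, 0, 0]]
    - [[0, 0.3, 0], [0, 0, 0]]
    - [[0, 0, 0], [0, 0, 0]]
    - [[0, 0, 0], [0, 0, 0]]

```text
time_s: 15.72
eef_pos: [580.7, -105.2, 67.7]
ee_rot: [-0.002, 0.999, -0.046, -0.001]
force: [2.4, 14.4, 5.4]
grip_width: 0.339
```

Emit:
play_rows:
  motion:
    - [[0, 0.4, 0], [0, 0, 0]]
    - [[0, 0.4, 0], [0, 0, 0]]
    - [[0, 0, 0], [0, 0, 0]]
    - [[0, 0, 0], [0, 0, 0]]

```text
time_s: 16.05
eef_pos: [580.7, -106.1, 67.7]
ee_rot: [-0.002, 0.999, -0.046, -0.001]
force: [3.4, 13.7, 4.6]
grip_width: 0.341
```

Emit:
play_rows:
  motion:
    - [[0, 0.4, 0], [0, 0, 0]]
    - [[0, 0.4, 0], [0, 0, 0]]
    - [[0, 0, 0], [0, 0, 0]]
    - [[0, 0, 0], [0, 0, 0]]

```text
time_s: 16.38
eef_pos: [580.6, -107.1, 67.7]
ee_rot: [-0.002, 0.999, -0.046, -0.001]
force: [3.0, 11.8, 4.8]
grip_width: 0.336
```

Emit:
play_rows:
  motion:
    - [[0, 0.4, 0], [0, 0, 0]]
    - [[0, 0.3, 0], [0, 0, 0]]
    - [[0, 0, 0], [0, 0, 0]]
    - [[0, 0, 0], [0, 0, 0]]

```text
time_s: 16.72
eef_pos: [580.5, -108.1, 67.7]
ee_rot: [-0.002, 0.999, -0.046, -0.001]
force: [2.3, 11.2, 4.4]
grip_width: 0.338
```

```bash
python3 t.py; python3 - <<'E'
from rig import ctrl
s=ctrl.sense();print(s["tau"].round(2),s["wrist_torque"].round(2))
E
```

```text
t 16.7167 local fwd -154.8 right 0.1 z 67.7 F fwd 11.3 right 1.2 z 4.4 grip 28.90330253860673 depth 18.700000000000003
turn deg [-0.18  0.12  0.02]
[ -6.05 -48.46 -21.55  -2.11  -0.29  -0.1 ] [ 1.41 -0.42 -0.1 ]
```

Force is falling while the hand moves back, so I'll check for slip on the knob.

```bash
python3 - <<'E'
from h import *
a=ctrl.capture("scene");b=ctrl.capture("top")
np.save("s5.npy",a)
s4=cv2.imread("pics/s4.png")[:,:,::-1]
A=cv2.resize(a[230:330,230:330],(400,400),interpolation=cv2.INTER_CUBIC)
# s4 crop same region
x0=int((230-200)*2.2);y0=int((230-160)*2.2)
Bq=cv2.resize(s4[y0:y0+220,x0:x0+220],(400,400),interpolation=cv2.INTER_CUBIC)
A=cv2.convertScaleAbs(A,alpha=2);Bq=cv2.convertScaleAbs(Bq,alpha=2)
cv2.imwrite("pics/cmp5.png",np.hstack([Bq,A])[:,:,::-1])
E
```

```text
(no output)
```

View pics/cmp5.png

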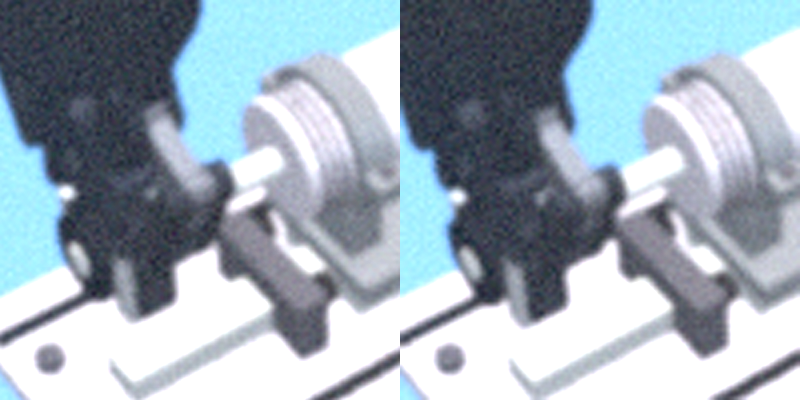

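Knob and fingers moved back together (rim by about 13 px at 4x), so there is no slip. I'll continue in small steps.

Emit:
play_rows:
  motion:
    - [[0, 0.4, 0], [0, 0, 0]]
    - [[0, 0.2, 0], [0, 0, 0]]
    - [[0, 0, 0], [0, 0, 0]]
    - [[0, 0, 0], [0, 0, 0]]

```text
time_s: 17.15
eef_pos: [580.4, -108.7, 67.7]
ee_rot: [-0.002, 0.999, -0.046, -0.001]
force: [2.1, 10.9, 4.9]
grip_width: 0.337
```

Emit:
play_rows:
  motion:
    - [[0, 0.4, 0], [0, 0, 0]]
    - [[0, 0.2, 0], [0, 0, 0]]
    - [[0, 0, 0], [0, 0, 0]]
    - [[0, 0, 0], [0, 0, 0]]

```text
time_s: 17.48
eef_pos: [580.4, -108.9, 67.7]
ee_rot: [-0.002, 0.999, -0.046, -0.001]
force: [1.9, 12.7, 4.9]
grip_width: 0.338
```

Emit:
play_rows:
  motion:
    - [[0, 0.4, 0], [0, 0, 0]]
    - [[0, 0, 0], [0, 0, 0]]
    - [[0, 0, 0], [0, 0, 0]]
    - [[0, 0, 0], [0, 0, 0]]

```text
time_s: 17.82
eef_pos: [580.4, -109.1, 67.7]
ee_rot: [-0.002, 0.999, -0.046, -0.001]
force: [2.5, 14.1, 4.8]
grip_width: 0.335
```

Emit:
play_rows:
  motion:
    - [[0, 0.4, 0], [0, 0, 0]]
    - [[0, 0, 0], [0, 0, 0]]
    - [[0, 0, 0], [0, 0, 0]]
    - [[0, 0, 0], [0, 0, 0]]

```text
time_s: 18.15
eef_pos: [580.3, -109.4, 67.7]
ee_rot: [-0.002, 0.999, -0.046, -0.001]
force: [2.3, 15.3, 5.4]
grip_width: 0.34
```

Force rose 4.4 N in 0.7 mm, so it is on the rubber and past the catch. I'll ease forward slowly and watch whether the latch takes the load.

Emit:
play_rows:
  motion:
    - [[0, -0.7, 0], [0, 0, 0]]
    - [[0, -0.7, 0], [0, 0, 0]]
    - [[0, -0.6, 0], [0, 0, 0]]
    - [[0, 0, 0], [0, 0, 0]]
    - [[0, 0, 0], [0, 0, 0]]

```text
time_s: 18.57
eef_pos: [580.4, -108.4, 67.7]
ee_rot: [-0.001, 0.999, -0.046, -0.001]
force: [1.8, 8.7, 4.2]
grip_width: 0.337
```

Emit:
play_rows:
  motion:
    - [[0, -0.5, 0], [0, 0, 0]]
    - [[0, -0.5, 0], [0, 0, 0]]
    - [[0, 0, 0], [0, 0, 0]]
    - [[0, 0, 0], [0, 0, 0]]

```text
time_s: 18.9
eef_pos: [580.5, -108.0, 67.7]
ee_rot: [-0.001, 0.999, -0.046, -0.001]
force: [-0.1, 7.1, 4.4]
grip_width: 0.337
```

Emit:
play_rows:
  motion:
    - [[0, -0.5, 0], [0, 0, 0]]
    - [[0, -0.5, 0], [0, 0, 0]]
    - [[0, 0, 0], [0, 0, 0]]
    - [[0, 0, 0], [0, 0, 0]]

```text
time_s: 19.23
eef_pos: [580.5, -107.7, 67.7]
ee_rot: [-0.0, 0.999, -0.046, -0.001]
force: [-1.7, 3.2, 4.1]
grip_width: 0.337
```

Emit:
play_rows:
  motion:
    - [[0, -0.5, 0], [0, 0, 0]]
    - [[0, -0.2, 0], [0, 0, 0]]
    - [[0, 0, 0], [0, 0, 0]]
    - [[0, 0, 0], [0, 0, 0]]

```text
time_s: 19.57
eef_pos: [580.7, -107.4, 67.7]
ee_rot: [-0.0, 0.999, -0.046, -0.001]
force: [-5.5, 2.8, 4.6]
grip_width: 0.335
```

Emit:
play_rows:
  motion:
    - [[-0.4, -0.4, 0.3], [0, 0, 0]]
    - [[-0.4, 0, 0.3], [0, 0, 0]]
    - [[0, 0, 0], [0, 0, 0]]
    - [[0, 0, 0], [0, 0, 0]]

```text
time_s: 19.9
eef_pos: [580.7, -107.3, 67.7]
ee_rot: [0.0, 0.999, -0.046, 0.0]
force: [-3.1, 1.1, 5.9]
grip_width: 0.339
```

The pull has dropped to about 1 N with the knob staying put, so the latch holds it. Opening the fingers and rising.

Emit:
play_rows:
  motion:
    - [[0, 0, -0.6], [0, 0, 0]]
    - [[0, 0, 0], [0, 0, 0]]
    - [[0, 0, 0], [0, 0, 0]]
    - [[0, 0, 0], [0, 0, 0]]
    - [[0, 0, 0], [0, 0, 0]]
    - [[0, 0, 0], [0, 0, 0]]
    - [[0, 0, 0], [0, 0, 0]]
    - [[0, 0, 0], [0, 0, 0]]
    - [[0, 0, -10], [0, 0, 0]]
    - [[0, 0, -20], [0, 0, 0]]
    - [[0, 0, -25], [0, 0, 0]]
    - [[0, 0, -25], [0, 0, 0]]
    - [[0, 0, -20], [0, 0, 0]]
    - [[0, 0, 0], [0, 0, 0]]
    - [[0, 0, 0], [0, 0, 0]]
  fingers: 85

```text
time_s: 21.15
eef_pos: [580.9, -107.0, 169.4]
ee_rot: [0.0, 0.999, -0.046, 0.001]
force: [-0.0, 0.2, -0.8]
grip_width: 0.994
```

```bash
python3 t.py -4 0 68; python3 - <<'E'
from h import *
b=ctrl.capture("top");cv2.imwrite("pics/t6raw.png",b[:,:,::-1])
a=ctrl.capture("scene")
A=cv2.convertScaleAbs(cv2.resize(a[190:340,220:420],(533,400),interpolation=cv2.INTER_CUBIC),alpha=1.6)
cv2.imwrite("pics/s6.png",A[:,:,::-1])
E
```

```text
t 21.15 local fwd -153.7 right 0.4 z 169.4 F fwd 0.1 right -0.1 z -0.8 grip 84.88249379750718 depth 18.700000000000003
turn deg [ 0.04 -0.14  0.  ]
aligned-tool shift [  -0.4 -149.7  101.4] present-tool shift [  -0.6 -149.7  101.3]
```

View pics/s6.png

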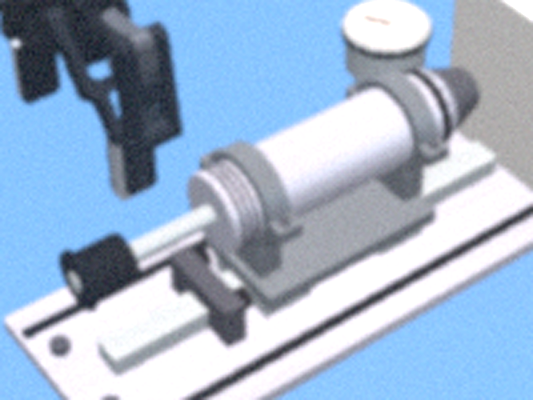

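Cocked: about 50 mm of shaft is bare behind the barrel and the knob is free at (100,270). Now I'll take hold of the barrel.

Emit:
play_rows:
  motion:
    - [[-0.6, -30, 0], [0, 0, 0]]
    - [[0, -30, 0], [0, 0, 0]]
    - [[0, -30, 0], [0, 0, 0]]
    - [[0, -30, 0], [0, 0, 0]]
    - [[0, -20, 0], [0, 0, 0]]
    - [[0, -9.7, 0], [0, 0, 0]]
    - [[0, 0, 0], [0, 0, 0]]
    - [[0, 0, 25], [0, 0, 0]]
    - [[0, 0, 25], [0, 0, 0]]
    - [[0, 0, 25], [0, 0, 0]]
    - [[0, 0, 15], [0, 0, 0]]
    - [[0, 0, 10], [0, 0, 0]]
    - [[0, 0, 0], [0, 0, 0]]
    - [[0, 0, 0], [0, 0, 0]]

```text
time_s: 22.42
eef_pos: [593.8, 41.4, 68.2]
ee_rot: [0.0, 0.999, -0.046, -0.0]
force: [0.6, 0.1, 1.2]
grip_width: 0.994
```

Emit:
play_rows:
  motion:
    - [[0, 0, 0], [0, 0, 0]]
    - [[0, 0, 0], [0, 0, 0]]
    - [[0, 0, 0], [0, 0, 0]]
    - [[0, 0, 0], [0, 0, 0]]
    - [[0, 0, 0], [0, 0, 0]]
    - [[0, 0, 0], [0, 0, 0]]
    - [[0, 0, 0], [0, 0, 0]]
  fingers: 40
  squeeze: 50

```text
time_s: 23.0
eef_pos: [595.7, 41.9, 69.8]
ee_rot: [0.0, 0.999, -0.046, 0.003]
force: [6.3, -0.7, 2.8]
grip_width: 0.57
```

```bash
python3 t.py
```

```text
t 23.0 local fwd -4.0 right 1.5 z 69.8 F fwd -0.1 right 6.4 z 2.8 grip 48.6953087787759 depth 18.700000000000003
turn deg [ 0.01 -0.36 -0.01]
```

Emit:
play_rows:
  motion:
    - [[1, -2, 0], [0, 0, 0]]
    - [[0, -3, 0], [0, 0, 0]]
    - [[0, -3, 0], [0, 0, 0]]
    - [[0, -3, 0], [0, 0, 0]]
    - [[0, -3, 0], [0, 0, 0]]
    - [[0, -3, 0], [0, 0, 0]]
    - [[0, -3, 0], [0, 0, 0]]
    - [[0, -3, 0], [0, 0, 0]]
    - [[0, -2, 0], [0, 0, 0]]
    - [[0, -1, 0], [0, 0, 0]]
    - [[0, 0, 0], [0, 0, 0]]
    - [[0, 0, 0], [0, 0, 0]]

```text
time_s: 24.0
eef_pos: [598.3, 68.0, 69.7]
ee_rot: [0.0, 0.999, -0.046, 0.002]
force: [1.8, 0.2, 6.0]
grip_width: 0.568
```

```bash
python3 t.py
```

```text
t 24.0 local fwd 22.2 right 1.7 z 69.7 F fwd 0.3 right 1.8 z 6.0 grip 48.50349333062929 depth 18.700000000000003
turn deg [-0.01 -0.24 -0.  ]
```

Emit:
play_rows:
  motion:
    - [[0, -1, 0], [0, 0, 0]]
    - [[0, -1, 0], [0, 0, 0]]
    - [[0, -1, 0], [0, 0, 0]]
    - [[0, -1, 0], [0, 0, 0]]
    - [[0, 0, 0], [0, 0, 0]]

```text
time_s: 24.42
eef_pos: [598.7, 71.8, 69.7]
ee_rot: [0.0, 0.999, -0.046, 0.002]
force: [1.0, -0.0, 5.9]
grip_width: 0.573
```

Emit:
play_rows:
  motion:
    - [[0, -1, 0], [0, 0, 0]]
    - [[0, -1, 0], [0, 0, 0]]
    - [[0, -1, 0], [0, 0, 0]]
    - [[0, -1, 0], [0, 0, 0]]
    - [[0, 0, 0], [0, 0, 0]]

```text
time_s: 24.83
eef_pos: [598.9, 74.5, 69.7]
ee_rot: [0.001, 0.999, -0.046, 0.002]
force: [-0.9, -8.5, 7.2]
grip_width: 0.567
```

Emit:
play_rows:
  motion:
    - [[0, -0.7, 0], [0, 0, 0]]
    - [[0, -0.7, 0], [0, 0, 0]]
    - [[0, 0, 0], [0, 0, 0]]

```text
time_s: 25.08
eef_pos: [599.1, 75.5, 69.7]
ee_rot: [0.002, 0.999, -0.046, 0.002]
force: [-0.2, -9.8, 6.8]
grip_width: 0.574
```

Emit:
play_rows:
  motion:
    - [[0, -0.7, 0], [0, 0, 0]]
    - [[0, -0.7, 0], [0, 0, 0]]
    - [[0, 0, 0], [0, 0, 0]]

```text
time_s: 25.33
eef_pos: [599.2, 76.5, 69.7]
ee_rot: [0.002, 0.999, -0.046, 0.002]
force: [-1.5, -15.1, 6.7]
grip_width: 0.57
```

Emit:
play_rows:
  motion:
    - [[0, -0.6, 0], [0, 0, 0]]
    - [[0, -0.4, 0], [0, 0, 0]]
    - [[0, 0, 0], [0, 0, 0]]

```text
time_s: 25.58
eef_pos: [599.2, 76.5, 69.7]
ee_rot: [0.003, 0.999, -0.046, 0.002]
force: [-2.1, -17.1, 7.8]
grip_width: 0.571
```

```bash
python3 t.py;python3 - <<'E'
from h import *
a=ctrl.capture("scene")
A=cv2.convertScaleAbs(cv2.resize(a[190:340,220:420],(533,400),interpolation=cv2.INTER_CUBIC),alpha=1.6)
cv2.imwrite("pics/s7.png",A[:,:,::-1])
E
```

```text
t 25.5833 local fwd 30.8 right 1.8 z 69.7 F fwd -17.3 right -0.5 z 7.8 grip 48.756046554254006 depth 18.700000000000003
turn deg [ 0.29 -0.19 -0.01]
```

View pics/s7.png

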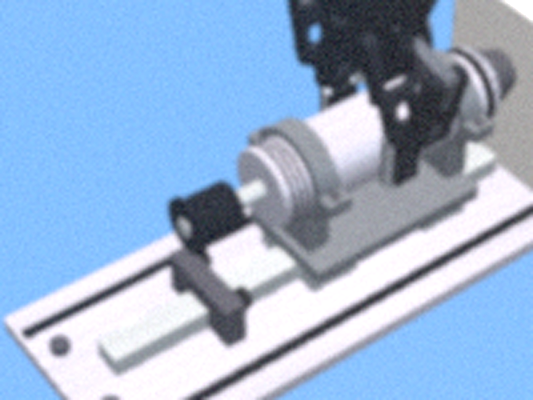

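Fired: the knob is back near the barrel (gap about 30 px at 2.67x, as at home) with a steady 17 N push. Sliding back to the rear stop.

Emit:
play_rows:
  motion:
    - [[0, 1, 0], [0, 0, 0]]
    - [[0, 1, 0], [0, 0, 0]]
    - [[0, 2, 0], [0, 0, 0]]
    - [[0, 3, 0], [0, 0, 0]]
    - [[0, 3, 0], [0, 0, 0]]
    - [[0, 3, 0], [0, 0, 0]]
    - [[0, 3, 0], [0, 0, 0]]
    - [[0, 3, 0], [0, 0, 0]]
    - [[0, 3, 0], [0, 0, 0]]
    - [[0, 3, 0], [0, 0, 0]]
    - [[0, 3, 0], [0, 0, 0]]
    - [[0, 3, 0], [0, 0, 0]]
    - [[0, 2, 0], [0, 0, 0]]
    - [[0, 1, 0], [0, 0, 0]]
    - [[0, 0, 0], [0, 0, 0]]
    - [[0, 0, 0], [0, 0, 0]]

```text
time_s: 26.97
eef_pos: [596.1, 45.8, 69.7]
ee_rot: [0.0, 0.999, -0.046, 0.002]
force: [0.5, -0.5, 7.4]
grip_width: 0.566
```

```bash
python3 t.py
```

```text
t 26.9667 local fwd -0.1 right 1.5 z 69.7 F fwd -0.5 right 0.5 z 7.4 grip 48.36181243702037 depth 18.700000000000003
turn deg [ 0.   -0.21 -0.  ]
```

Emit:
play_rows:
  motion:
    - [[0, 1, 0], [0, 0, 0]]
    - [[0, 1, 0], [0, 0, 0]]
    - [[0, 1, 0], [0, 0, 0]]
    - [[0, 1, 0], [0, 0, 0]]
    - [[0, 0.5, 0], [0, 0, 0]]
    - [[0, 0.5, 0], [0, 0, 0]]
    - [[0, 0, 0], [0, 0, 0]]
    - [[0, 0, 0], [0, 0, 0]]

```text
time_s: 27.63
eef_pos: [595.7, 41.9, 69.7]
ee_rot: [-0.001, 0.999, -0.046, 0.002]
force: [2.0, 5.7, 7.2]
grip_width: 0.57
```

At the rear stop: 5.7 N of push-back at the same y as when I took hold. I'll ease off, open and rise.

Emit:
play_rows:
  motion:
    - [[0, -0.6, -0.5], [0, 0, 0]]
    - [[0, 0, 0], [0, 0, 0]]

```text
time_s: 27.8
eef_pos: [595.7, 41.9, 69.7]
ee_rot: [-0.0, 0.999, -0.046, 0.002]
force: [3.6, 4.0, 6.5]
grip_width: 0.572
```

Emit:
play_rows:
  motion:
    - [[0, 0, 0], [0, 0, 0]]
    - [[0, 0, 0], [0, 0, 0]]
    - [[0, 0, 0], [0, 0, 0]]
    - [[0, 0, 0], [0, 0, 0]]
    - [[0, 0, 0], [0, 0, 0]]
    - [[0, 0, 0], [0, 0, 0]]
    - [[0, 0, -10], [0, 0, 0]]
    - [[0, 0, -20], [0, 0, 0]]
    - [[0, 0, -30], [0, 0, 0]]
    - [[0, 0, -30], [0, 0, 0]]
    - [[0, 0, -30], [0, 0, 0]]
    - [[0, 0, -20], [0, 0, 0]]
    - [[-30, 0, -10], [0, 0, 0]]
    - [[-30, 0, 0], [0, 0, 0]]
    - [[-30, 0, 0], [0, 0, 0]]
    - [[-20, 0, 0], [0, 0, 0]]
    - [[0, 0, 0], [0, 0, 0]]
    - [[0, 0, 0], [0, 0, 0]]
  fingers: 85

```text
time_s: 29.3
eef_pos: [484.9, 51.7, 219.7]
ee_rot: [0.0, 0.999, -0.046, 0.001]
force: [0.5, -0.5, -0.1]
grip_width: 0.997
```

```bash
python3 t.py;python3 - <<'E'
from h import *
a=ctrl.capture("scene")
A=cv2.convertScaleAbs(cv2.resize(a[180:400,200:500],(750,550),interpolation=cv2.INTER_CUBIC),alpha=1.4)
cv2.imwrite("pics/s8.png",A[:,:,::-1])
# shift of bystander patches vs start
s0=cv2.imread("pics/scene1.png")[:,:,::-1]
for n,(u,v,h) in {"gauge":(365,203,22),"valve":(358,370,28),"filter":(450,293,26)}.items():
    g=lambda q:cv2.cvtColor(np.ascontiguousarray(q[v-h:v+h,u-h:u+h]),cv2.COLOR_RGB2GRAY).astype(np.float32)
    print(n,cv2.phaseCorrelate(g(s0),g(a)))
E
```

```text
t 29.3 local fwd -4.4 right -109.7 z 219.7 F fwd -0.4 right 0.6 z -0.1 grip 85.12975400183966 depth 18.700000000000003
turn deg [ 0.01 -0.1   0.  ]
gauge ((0.724097085742109, 0.3677642156699079), 0.8044013581452546)
valve ((0.010203583444599928, 0.02152752684473569), 0.9845563102430768)
filter ((0.06827589772128562, -0.12101215911695107), 0.9428173357567179)
```

View pics/s8.png

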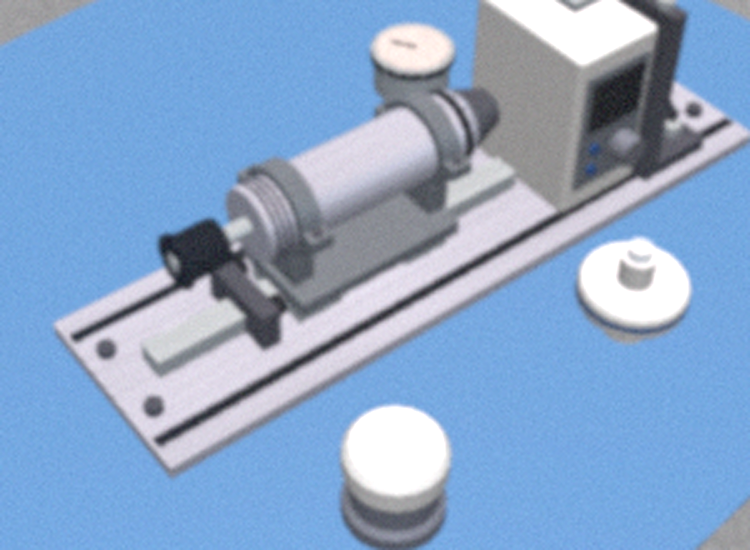

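The hammer is at its rear stop with the knob home at (195,250) and the cone out at (485,105). The bystanders have not moved, and the arm is clear. Handing in.

```bash
python3 -c "
from rig import ctrl
print(ctrl.finish_job())"
```

```text
the job is handed in; nothing more can be done
None
```

The impact test is done: the hammer was cocked on its latch, fired on the module and slid back to its rear stop. I handed the job in at about 29 s and no verdict was reported.

- **Cocking:** I drew the knob back about 35 mm in small steps until it just met the rubber stop. The force rose by about 4.4 N over 0.7 mm there. I then eased forward until the pull fell to about 1 N with the knob staying put, let go, and a picture showed the striker still drawn.
- **Firing:** I slid the hammer forward by the barrel and pressed the nose on the module. The push reached about 17 N, against the 35 N limit. A picture then showed the knob back home.
- **Return:** I slid the hammer back until the rear stop pushed back with about 6 N. That was at the same place where I had first taken hold of the barrel.
- **Last checks:** The final picture shows the knob home, the cone out, the hammer at its stop, and the arm clear with near-zero wrist force. The relief valve and filter had shifted by about 0.1 pixel or less. The gauge read 0.8 pixel, probably because the hammer, now farther back, and its shadow changed that patch of the picture.
- **Disagreement:** The felt pull did not match the described spring. It stayed near 16.5 N at 23–26 mm of draw, then sagged to about 11 N before the stop. I therefore relied on the stiff rise at the stop and the unloading on the latch to tell that it had caught, not on the absolute force.

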